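Isolate and pull the fuse carrier

ROBOT

A 6-joint arm with a two-finger parallel gripper is mounted at the origin on a cart in front of the work surface, level with it; the furniture and walls round the work are solid. World frame = base frame: x ahead of the robot, y to its left, z up, the work surface at z = 0. Lengths are in mm, angles in degrees, forces in N, time in s.
With the tool pointing down it reaches from about 350 to 850 mm from the base axis. Payload 8.1 kg.
Tool frame: the origin (TCP) lies on the centre line of the jaws, within the pads' length; the fingertips stand 19 mm ahead of it and the grasp point (between the pads) is the TCP; z points along the fingers, y is the line along which they close (so a half turn about z gives the same grasp; the last joint's range is limited). The gripper opens to 85 mm and grips with 20 to 120 N. Pads are 22 mm wide; open, the fingers measure 114 mm over their backs; the gripper's body (76 mm by 85 mm) begins 54 mm behind the grasp point. The pads swing forward as they close: fully open they stand 13 mm farther back than shut.
Start: joints at [67.815, 7.471, 85.268, -0, 87.261, -4.893], TCP at [178.322, 572.893, 250.292] pointing down, gripper open.
Joint ranges: [-169.43, 169.43], [-51.17, 129.36], [1.28, 143.12], [-76.62, 256.62], [0, 156.53], [-152.29, 152.29]. Speed limits (degrees/s): [136.94, 136.94, 159.86, 180, 180, 180].

INTERFACE

Orientations are given as [roll, pitch, yaw] about the fixed x, y, z axes, in that order (R = Rz(yaw) Ry(pitch) Rx(roll)).
In Python, from bench import r gives the robot as it stands. The module is installed in compiled form; this text tells all that it offers.
- The arm moves only by the tool servo_tool, never from a script. Its arguments are lists of equal length, an entry for each row: "fingers": the finger opening in m, from 0 to 0.0854; "linear": the shift along the tool's x, y, z in m, a list of three; "rotation": the turn, a rotation vector about the tool's x, y, z in degrees, a list of three. A call has 1 to 10 rows; each row is the pose to reach, as a shift and turn from the pose commanded when the call began, along the tool's axes at that moment; what a row does not reach only later rows make up. A row lasts 1/10 s, in which the tool goes at most 50 mm and 8.59 degrees, less where a joint would pass 70% of its speed; a pose out of reach is approached as far as the arm can. A call with a gripper value outside its range is refused whole. The fingers move at their own pace and stop on an object; "force" is the grip in N (left out, the last holds). Time passes only in rows, so rows that repeat a pose let the fingers close. It gives the time, the measured TCP pose, the force, the opening and the grip force at its end, in the units of the state.
- r.sense(): the state, without advancing time (a new reading comes with each control period).
- r.snapshot(name): name is "side" or "top" or "wrist"; returns a dict with "frame" (400x640x3 uint8, red, green, blue), "fx", "fy", "cx", "cy" (pixels), "camera_from_world" (4x4, takes a point from world to camera coordinates). Camera axes: x right, y up, looking along -z (the intrinsics and any distortion apply to the point x, -y, -z); pixel columns grow to the right and rows downward; lengths in mm; the calibration is good to about 2 mm. The wrist camera is an equidistant fisheye: a pixel r from the principal point sees the ray r / f radians off the axis. A picture is of the moment at which its call begins. There is no depth.
- r.hand_in(): hands the job in; it is judged then, once.
The state is a dict: "time": time; "joint_pos": joint angles; "qd": joint speeds; "joint_efforts": joint torques, N m; "tool_pos": TCP position; "tcp_rot": TCP orientation; "ft_force": force on the tool from outside, world axes, zero at the start; "wrist_torque": the same for the moment, N m; "finger_gap": finger opening in mm; "grip_force": force on a finger pad.
Only numpy, scipy, OpenCV 4.12 (cv2) and the standard library are available. Lean on these libraries where they do the work, as an engineer would, in place of code of your own. Each camera call takes 0.05 s, during which the arm holds its last target. There are 200 camera calls.

TASK

Make the fuse unit dead and draw its fuse carrier: first swing the isolator's lever fully over to the far side (off), and only then pinch the carrier's two sprung side catches fully together with the fingers and lift the carrier straight up out of its base. Finish while holding it still and upright by the two pinched catches, well clear of everything, with its underside between 12 and 30 cm above the desk; leave the lever off and do not disturb the other things on the desk.

Things in the scene. Friction and masses are not known exactly. Their poses are not given: they have to be found in the camera images.
- fuse_base: fixed fuse base on the desk: grey moulded well, 89 x 73 mm, rim 34 mm above the desk, on a black 150 (x) x 92 (y) x 6 mm foot; a black terminal block with brass screws, 22 mm high, at each x end. Origin: centre of the foot's underside, on the desk; z up. The carrier sits on the well's floor, 6 mm above the desk, with 1.5 mm play. Nothing but the carrier stands above the rim.
- fuse_carrier: black fuse carrier, 0.16 to 0.33 kg, 70 mm long (x), 70 mm tall, a white ceramic fuse end at each x end; plugged into the base, axes parallel to the base's. Origin: centre of its underside, z up. A grey sprung catch on its +y and on its -y side: 66 mm across both pads, 50 mm fully pinched. A tooth low on each catch hooks under the base's wall and bars lifting until pressed in 6 mm.
- catch_left_pad (a point): centre of the outer face of the +y catch's ribbed finger pad, 33 mm from the carrier's mid-plane and 53 mm above the carrier's origin; the pad is 24 mm wide (x) and 34 mm tall, from 36 to 70 mm above the carrier's origin
- catch_right_pad (a point): the same point on the -y catch's finger pad (same size, mirrored)
- catch_left (a joint): how far the +y catch is pressed in towards the carrier's middle: 0 out (latched), 0.008 m fully in (stop). Spring: 3 N at rest, 7 N at the stop; each catch moves on its own. A grip of 20 to 30 N holds both at their stops.
- catch_right (a joint): the same for the -y catch
- isolator: fixed isolator switch on the desk: grey rounded housing 95 (x) x 66 (y) mm, top 46 mm above the desk, on a black 110 x 80 x 6 mm foot, a black cable gland on each y side, a single lever on top. Origin: centre of its underside on the desk; -x is its front, +x the far side; z up.
- isolator_lever (a joint): lever angle: 0 leaning 0.5 rad to the front (-x of the isolator, on), 1.0 rad leaning 0.5 rad to the far side (+x, off, at its stop). Hinge along the isolator's y, 44 mm above the desk at the isolator's middle; stays where it is left (friction 0.08 N m, so about 1.5 N pushes it over).
- lever_tip (a point): end of the lever, 73 mm from its hinge: a black paddle 30 mm wide (y), 12 mm thick and 30 mm long, on a 10 mm steel stem; when on it is 35 mm to the front of the hinge and 108 mm above the desk
- solder_spool: bystander: white reel of solder, 53 mm diameter, 40 mm tall; origin centre of its underside
- multimeter: bystander: yellow multimeter, 150 x 76 x 48 mm; origin centre of its underside
- pliers: bystander: pliers with red handles, 66 x 140 x 11 mm; origin centre of the underside
- dsub_plug: bystander: beige plug, 42 x 76 x 16 mm; origin centre of its underside
There are look-alikes about, which are no part of the job. Leave any red look-alike of the fuse_carrier alone.

How it is judged (in metres and radians):
On the way, in this order (a step that is already met when the one before it is completed fails the run):
1. the isolator lever is fully over (off), the carrier still home (value of joint isolator_lever above 0.85 rad and z of fuse_carrier in the frame of fuse_base below 0.012 m), for 0.2 s.
2. both catches are pinched in by the fingers (value of joint each of catch_left, catch_right above 0.006 m and contact force between the fingers and fuse_carrier above 2 N), for 0.1 s.
At the end, for the whole second after the job is handed in: the carrier is held still (under 0.03 m/s) in the fingers by both catches, each pressed in more than 6 mm, its underside 0.11 to 0.32 m above the desk, upright within 0.3 rad, not touching base or isolator, and the isolator lever is over 0.85 rad (off) (all of step 2 and height (world z) of fuse_carrier between 0.11 and 0.32 m and angle between fuse_carrier's own z axis and vertical below 0.3 rad and contact force between fuse_carrier and fuse_base below 0.1 N and contact force between fuse_carrier and isolator below 0.1 N and linear speed of fuse_carrier below 0.03 m/s and value of joint isolator_lever above 0.85 rad); the arm keeps its last pose, push and grip.
It fails at once if the carrier is drawn while the isolator is on (z of fuse_carrier in the frame of fuse_base above 0.016 m and value of joint isolator_lever below 0.8 rad).
It fails at once if a bystander is disturbed (moved more than 3 cm) (distance of any of solder_spool, multimeter, pliers, dsub_plug from where it was at the start of the episode above 0.03 m).
It also fails if it takes over 48 s, if anything falls off the work surface, if the arm or the gripper's body presses on something with over 40 N, if the wrist force passes 120 N, or if a joint passes its speed limit or range.

## Working session

There is one attempt and no reset: what is moved stays moved. The work goes in short steps, Python scripts to look and compute and a tool call to move; the robot and the scene stay as the last step left them, time stands still between calls to the robot, and variables do not carry over. Pictures are saved under pics/ and viewed, at most 10 in all, crops included, and the job is handed in when it is done.

Besides the shell and the picture viewer there is one more tool, called after ">>>" as name(argument=value, ...), one argument or row to a line, values as JSON. servo_tool: Moves the arm, as the interface text tells. Its arguments: {"type":"object","properties":{"fingers":{"type":"array","items":{"type":"number"}},"linear":{"type":"array","items":{"type":"array","items":{"type":"number"}}},"rotation":{"type":"array","items":{"type":"array","items":{"type":"number"}}},"force":{"type":"number"}},"required":["fingers","linear","rotation"]}

```bash
mkdir -p pics; cat > h.py <<'E'
import numpy as np, cv2
from bench import r
def snap(n,f):
    s=r.snapshot(n); cv2.imwrite('pics/'+f+'.png',s['frame'][:,:,::-1]); 
    np.savez('pics/'+f+'.npz',**{k:np.array(v) for k,v in s.items()}); return s
def load(f): return dict(np.load('pics/'+f+'.npz'))
def ray(s,u,v,fish=False):
    T=np.array(s['camera_from_world'],float); R=T[:3,:3]; t=T[:3,3]
    a=(u-s['cx'])/s['fx']; b=(v-s['cy'])/s['fy']
    if fish:
        th=np.hypot(a,b); k=np.sin(th)/max(th,1e-9); d=np.array([a*k,-b*k,-np.cos(th)])
    else: d=np.array([a,-b,-1.])
    return -R.T@t, R.T@d
def onz(s,u,v,z,fish=False):
    o,d=ray(s,u,v,fish); return o+d*(z-o[2])/d[2]
def proj(s,p):
    T=np.array(s['camera_from_world'],float); c=T[:3,:3]@np.array(p,float)+T[:3,3]
    return s['cx']+s['fx']*c[0]/-c[2], s['cy']+s['fy']*-c[1]/-c[2]
E
python3 - <<'E'
from h import *
for n in ('top','side','wrist'):
    s=snap(n,n+'0'); print(n,s['fx'],s['cx'],s['cy'],[k for k in s], ray(s,320,200)[0])
a=[cv2.imread(f'pics/{n}0.png') for n in ('top','side')]
print(r.sense())
E
```

```text
top 393.7359872306909 321.2386433109258 202.01745125299053 ['frame', 'fx', 'fy', 'cx', 'cy', 'camera_from_world'] [ 450.68474977   54.13360854 1177.30919453]
side 461.20794435902826 315.50287924352665 197.11847847330617 ['frame', 'fx', 'fy', 'cx', 'cy', 'camera_from_world'] [  364.1971496  -1207.67708275   669.17564462]
wrist 309.70691628693146 322.45221750084227 200.72144832536293 ['frame', 'fx', 'fy', 'cx', 'cy', 'camera_from_world'] [110.85139162 592.97046948 373.44309403]
{'time': 0.15, 'joint_pos': array([ 6.78156488e+01,  7.50488462e+00,  8.53144896e+01, -6.53390183e-04,
        8.72636037e+01, -4.89312106e+00]), 'qd': array([ 0.02059591, -0.04912835, -0.22970741,  0.12456241, -0.08223349,
       -0.03247956]), 'joint_efforts': array([ 7.46094702e-04, -5.70067084e+01, -5.01155162e+01, -1.42412000e-04,
        9.65518935e-03, -1.56005240e-05]), 'tool_pos': array([178.16774891, 572.5149588 , 249.49274872]), 'tcp_rot': array([-1.79917269e+02, -6.42757466e-03,  1.62708797e+02]), 'ft_force': array([ 0.59396174, -0.33685092, -0.09927523]), 'wrist_torque': array([-0.02405209,  0.00917098,  0.02330541]), 'grip_force': 0.0, 'finger_gap': 85.74065985978831}
```

View pics/top0.png

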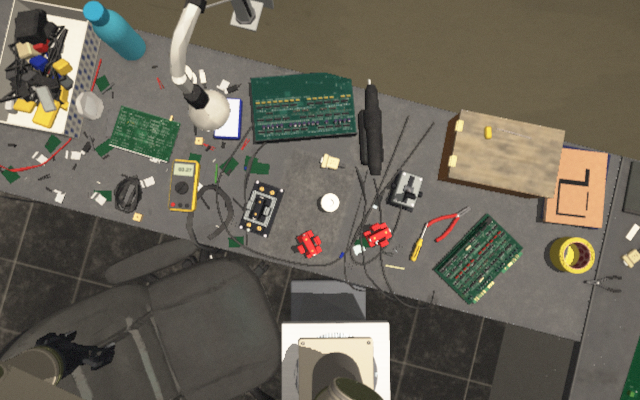

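View pics/side0.png

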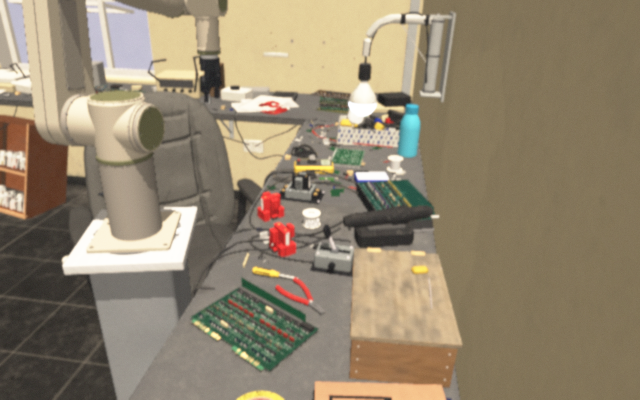

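The top view shows the fuse base with its black carrier at about (262,208) and the grey isolator at (405,190). The two red look-alikes are at (308,244) and (377,235), and they are excluded by colour. I'll confirm in one enlarged composite.

```bash
python3 - <<'E'
from h import *
t=cv2.imread('pics/top0.png'); s=cv2.imread('pics/side0.png')
c=lambda i,x,y,w,h,W=400,H=300: cv2.resize(i[y:y+h,x:x+w],(W,H),interpolation=cv2.INTER_CUBIC)
cv2.imwrite('pics/c0.png',np.vstack([np.hstack([c(t,228,174,64,64,300,300),c(t,376,160,64,64,300,300)]),np.hstack([c(s,270,165,64,64,300,300),c(s,304,215,64,64,300,300)])]))
S=load('top0'); 
for p in [(262,208),(405,190),(330,203),(308,244),(377,235),(184,185),(445,225),(330,161)]: print(p,onz(S,*p,40).round())
E
```

```text
(262, 208) [489. 208.  40.]
(405, 190) [ 539. -206.   40.]
(330, 203) [502.  12.  40.]
(308, 244) [385.  76.  40.]
(377, 235) [ 409. -123.   40.]
(184, 185) [557. 433.  40.]
(445, 225) [ 436. -321.   40.]
(330, 161) [624.  11.  40.]
```

View pics/c0.png

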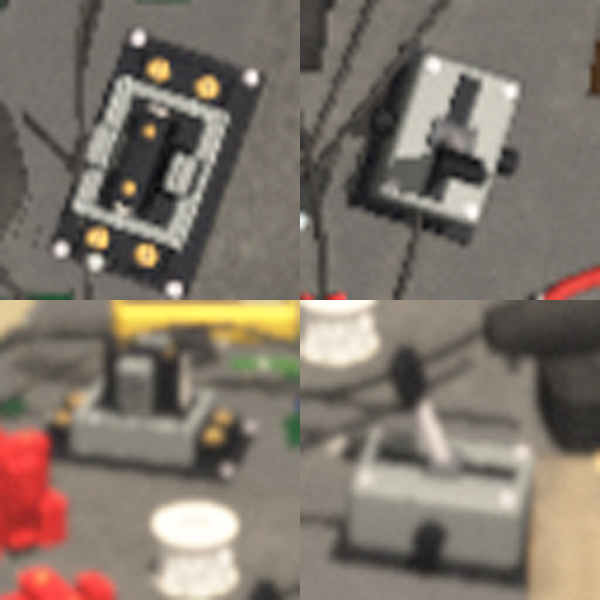

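View pics/wrist0.png

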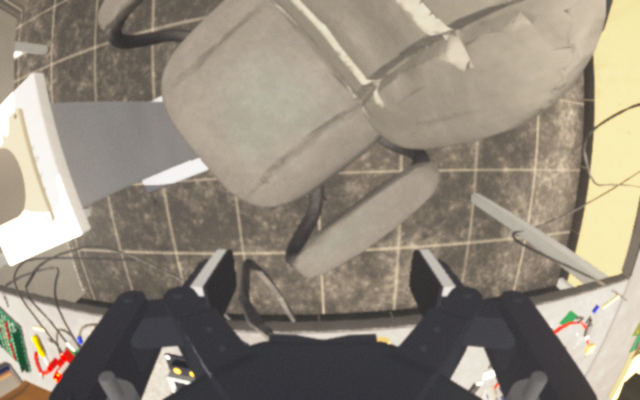

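The crop confirms both. The black carrier with grey catches sits in a grey well on a black foot with brass screws. The isolator is the grey housing with its lever leaning towards the robot (on), and the paddle is at about (394,196) in the top view. Next I measure from the screw heads and cross-check with the side view.

```bash
python3 - <<'E'
from h import *
S=load('top0'); D=load('side0'); k=64/300
def pts(l,x0,y0,z,X,Y): return np.array([onz(S,x0+(a-X+.5)*k-.5,y0+(b-Y+.5)*k-.5,z) for a,b in l])
def rep(n,P):
    c=P.mean(0); e1=P[0]-P[3] ; e2=P[1]-P[2]; d=e1+e2
    print(n,c.round(1),'len',np.linalg.norm(e1).round(1),np.linalg.norm(e2).round(1),'wid',np.linalg.norm(P[1]-P[0]).round(1),np.linalg.norm(P[2]-P[3]).round(1),'yaw',np.degrees(np.arctan2(d[1],d[0])).round(2),
     'w yaw',np.degrees(np.arctan2(*((P[0]-P[1]+P[3]-P[2])[[1,0]]))).round(2))
    return c
# order: far-left, far-right, near-right, near-left
b=rep('base',pts([(138,37),(251,77),(175,289),(61,249)],228,174,7,0,0))
brass=rep('brass',pts([(158,70),(207,87),(147,254),(97,238)],228,174,24,0,0))
w=rep('rim',pts([(122,77),(229,115),(183,248),(74,207)],228,174,34,0,0))
i=rep('iso',pts([(432,65),(511,90),(472,212),(393,187)],376,160,46,300,0))
lt=pts([(460,163)],376,160,105,300,0);print('paddle',lt)
# side view checks
def sc(p,x0,y0,X,Y): u,v=proj(D,p); return ((u+.5-x0)/k+X).round(), ((v+.5-y0)/k+Y).round()
print('side carrier top',sc([w[0],w[1],76],270,165,0,300),'iso top centre',sc([i[0],i[1],46],304,215,300,300))
for z in (7,46):
  pass
for p in pts([(432,65),(511,90),(472,212),(393,187)],376,160,46,300,0): print(sc(p,304,215,300,300),end=' ')
for p in pts([(138,37),(251,77),(175,289),(61,249)],228,174,7,0,0): print(sc(p,270,165,0,300),end=' ')
E
```

```text
base [489.2 215.8   7. ] len 142.5 142.3 wid 76.1 76.3 yaw -19.8 w yaw 70.23
brass [489. 216.  24.] len 111.3 110.5 wid 32.4 32.7 yaw -19.81 w yaw 71.2
rim [489.  214.7  34. ] len 85.5 86.8 wid 70.4 71.9 yaw -19.62 w yaw 69.56
iso [ 540.7 -213.8   46. ] len 79.5 79.5 wid 51.2 51.0 yaw -18.66 w yaw 72.07
paddle [[ 521.59737412 -204.2483741   105.        ]]
side carrier top (np.float64(149.0), np.float64(351.0)) iso top centre (np.float64(449.0), np.float64(467.0))
(np.float64(527.0), np.float64(453.0)) (np.float64(515.0), np.float64(502.0)) (np.float64(368.0), np.float64(482.0)) (np.float64(386.0), np.float64(434.0)) (np.float64(255.0), np.float64(428.0)) (np.float64(232.0), np.float64(471.0)) (np.float64(39.0), np.float64(447.0)) (np.float64(70.0), np.float64(406.0))
```

```bash
cat >> h.py <<'E'
from scipy.spatial.transform import Rotation as Ro
def go(*targets):
    s=r.sense(); R=Ro.from_euler('xyz',s['tcp_rot'],degrees=True)
    print('at',s['time'],s['tool_pos'].round(1),s['tcp_rot'].round(2),'F',s['ft_force'].round(1),'gap',s['finger_gap'].round(1),s['grip_force'],s['joint_pos'].round())
    for p,yaw in targets:
        print((R.inv().apply(np.array(p)-s['tool_pos'])/1000).round(4),(R.inv()*Ro.from_euler('xyz',[180,0,yaw],degrees=True)).as_rotvec(degrees=True).round(2))
I=np.array([540.7,-213.8]); ix=np.array([np.cos(np.radians(-18.66)),np.sin(np.radians(-18.66))]); F=np.array([489.,215.5])
E
python3 - <<'E'
from h import *
go(([*F,250],161.3),([*(I-80*ix),250],161.3))
E
```

```text
Traceback (most recent call last):
  File "h.py", line 22, in go
    print('at',s['time'],s['tool_pos'].round(1),s['tcp_rot'].round(2),'F',s['ft_force'].round(1),'gap',s['finger_gap'].round(1),s['grip_force'],s['joint_pos'].round())
                                                                                                       ^^^^^^^^^^^^^^^^^^^^^
AttributeError: 'float' object has no attribute 'round'
```

```bash
sed -i "s/s\['finger_gap'\].round(1)/round(s['finger_gap'],1)/" h.py
python3 - <<'E'
from h import *
go(([*F,250],161.3),([*(I-80*ix),250],161.3))
E
```

```text
at 0.15 [178.2 572.5 249.5] [-1.7992e+02 -1.0000e-02  1.6271e+02] F [ 0.6 -0.3 -0.1] gap 85.7 0.0 [68.  8. 85. -0. 87. -5.]
[-4.029e-01 -2.485e-01 -2.000e-04] [-0.08 -0.01  1.41]
[-4.999e-01 -6.411e-01  4.000e-04] [-0.08 -0.01  1.41]
```

>>> servo_tool(
  fingers=[0, 0, 0, 0, 0, 0, 0, 0, 0, 0],
  linear=[
    [-0.03, -0.02, 0],
    [-0.07, -0.045, 0],
    [-0.11, -0.07, 0],
    [-0.15, -0.095, 0],
    [-0.19, -0.12, 0],
    [-0.235, -0.145, 0],
    [-0.28, -0.17, 0],
    [-0.32, -0.195, 0],
    [-0.36, -0.22, 0],
    [-0.4, -0.247, 0],
  ],
  rotation=[
    [0, 0, 1.4],
    [0, 0, 1.4],
    [0, 0, 1.4],
    [0, 0, 1.4],
    [0, 0, 1.4],
    [0, 0, 1.4],
    [0, 0, 1.4],
    [0, 0, 1.4],
    [0, 0, 1.4],
    [0, 0, 1.4],
  ],
  force=30,
)

```text
time: 1.15
tool_pos: [487.7, 216.4, 250.1]
tcp_rot: [180.0, -0.0, 161.3]
ft_force: [0.3, 0.6, 1.2]
finger_gap: -0.0
grip_force: 0.0
```

>>> servo_tool(
  fingers=[0, 0, 0, 0, 0, 0, 0, 0, 0, 0],
  linear=[
    [-0.01, -0.035, 0],
    [-0.02, -0.075, 0],
    [-0.03, -0.115, 0],
    [-0.04, -0.16, 0],
    [-0.05, -0.2, 0],
    [-0.06, -0.245, 0],
    [-0.07, -0.29, 0],
    [-0.08, -0.33, 0],
    [-0.09, -0.365, 0],
    [-0.095, -0.395, 0],
  ],
  rotation=[
    [0, 0, 0],
    [0, 0, 0],
    [0, 0, 0],
    [0, 0, 0],
    [0, 0, 0],
    [0, 0, 0],
    [0, 0, 0],
    [0, 0, 0],
    [0, 0, 0],
    [0, 0, 0],
  ],
)

```text
time: 2.15
tool_pos: [449.7, -188.5, 250.1]
tcp_rot: [-180.0, -0.0, 161.2]
ft_force: [0.3, 0.8, 0.3]
finger_gap: 0.2
grip_force: 0.0
```

```bash
python3 - <<'E'
from h import *
go(([*(I-85*ix),110],161.3),([*(I+7*ix),110],161.3))
E
```

```text
at 2.15 [ 449.7 -188.5  250.1] [-1.7999e+02 -1.0000e-02  1.6124e+02] F [0.3 0.8 0.3] gap 0.2 0.0 [ -29.  -10.  103.   -0.   88. -100.]
[-0.0093  0.0052  0.1401] [-0.01 -0.01 -0.06]
[-0.1013  0.0053  0.1401] [-0.01 -0.01 -0.06]
```

>>> servo_tool(
  fingers=[0, 0, 0, 0, 0, 0, 0, 0, 0],
  linear=[
    [0, 0.005, 0.03],
    [0, 0.005, 0.065],
    [0, 0.005, 0.1],
    [0, 0.005, 0.125],
    [0, 0.005, 0.14],
    [-0.01, 0.005, 0.14],
    [-0.025, 0.005, 0.14],
    [-0.04, 0.005, 0.14],
    [-0.05, 0.005, 0.14],
  ],
  rotation=[
    [0, 0, 0],
    [0, 0, 0],
    [0, 0, 0],
    [0, 0, 0],
    [0, 0, 0],
    [0, 0, 0],
    [0, 0, 0],
    [0, 0, 0],
    [0, 0, 0],
  ],
)

```text
time: 3.05
tool_pos: [501.2, -198.5, 111.7]
tcp_rot: [-180.0, 0.1, 161.3]
ft_force: [-2.1, -0.3, 1.1]
finger_gap: -0.3
grip_force: 1.2
```

>>> servo_tool(
  fingers=[0, 0, 0, 0, 0],
  linear=[
    [-0.01, 0, 0],
    [-0.02, 0, 0],
    [-0.03, 0, 0],
    [-0.04, 0, 0],
    [-0.045, 0, 0],
  ],
  rotation=[
    [0, 0, 0],
    [0, 0, 0],
    [0, 0, 0],
    [0, 0, 0],
    [0, 0, 0],
  ],
)

```text
time: 3.55
tool_pos: [542.4, -212.4, 110.0]
tcp_rot: [180.0, -0.0, 161.3]
ft_force: [-1.9, 0.7, -1.0]
finger_gap: -0.1
grip_force: 0.7
```

```bash
python3 - <<'E'
from h import *
go(([*(I+7*ix),110],161.3)); snap('wrist','w1');snap('side','s1')
E
```

```text
at 3.55 [ 542.4 -212.4  110. ] [ 1.8000e+02 -2.0000e-02  1.6131e+02] F [-1.9  0.7 -1. ] gap -0.1 0.7166463229805231 [-26.  11.  96.  -0.  73. -98.]
[-0.0058 -0.0019  0.    ] [ 0.   -0.02  0.01]
```

>>> servo_tool(
  fingers=[0, 0, 0],
  linear=[
    [-0.003, 0, 0],
    [-0.006, 0, 0],
    [-0.006, 0, 0],
  ],
  rotation=[
    [0, 0, 0],
    [0, 0, 0],
    [0, 0, 0],
  ],
)

```text
time: 3.95
tool_pos: [547.6, -214.1, 110.3]
tcp_rot: [180.0, 0.0, 161.3]
ft_force: [-0.7, 0.3, -0.1]
finger_gap: -0.0
grip_force: 0.2
```

>>> servo_tool(
  fingers=[0, 0, 0],
  linear=[
    [-0.002, 0, 0],
    [-0.003, 0, 0],
    [-0.003, 0, 0],
  ],
  rotation=[
    [0, 0, 0],
    [0, 0, 0],
    [0, 0, 0],
  ],
)

```text
time: 4.25
tool_pos: [550.0, -214.9, 110.2]
tcp_rot: [180.0, -0.1, 161.3]
ft_force: [-4.2, 1.7, 2.0]
finger_gap: 0.2
grip_force: 2.2
```

>>> servo_tool(
  fingers=[0, 0, 0],
  linear=[
    [-0.001, 0, 0],
    [-0.002, 0, 0],
    [-0.002, 0, 0],
  ],
  rotation=[
    [0, 0, 0],
    [0, 0, 0],
    [0, 0, 0],
  ],
)

```text
time: 4.55
tool_pos: [550.4, -215.0, 110.0]
tcp_rot: [180.0, -0.3, 161.3]
ft_force: [-13.0, 4.7, 7.3]
finger_gap: 0.1
grip_force: 7.8
```

```bash
python3 - <<'E'
from h import *
go(([*(I-60*ix),250],161.3))
E
```

```text
at 4.55 [ 550.4 -215.   110. ] [180.    -0.28 161.31] F [-13.    4.7   7.3] gap 0.1 7.787947095930576 [-26.  13.  95.  -0.  73. -98.]
[ 0.0702 -0.002  -0.1397] [ 0.   -0.28  0.01]
```

>>> servo_tool(
  fingers=[0, 0, 0, 0, 0, 0, 0.0854, 0.0854, 0.0854, 0.0854],
  linear=[
    [0.02, 0, 0],
    [0.035, 0, -0.02],
    [0.045, 0, -0.06],
    [0.055, 0, -0.1],
    [0.065, 0.02, -0.13],
    [0.08, 0.06, -0.14],
    [0.1, 0.1, -0.14],
    [0.11, 0.14, -0.14],
    [0.13, 0.18, -0.14],
    [0.14, 0.22, -0.14],
  ],
  rotation=[
    [0, 0, 0],
    [0, 0, 0],
    [0, 0, 0],
    [0, 0, 0],
    [0, 0, 0],
    [0, 0, 0],
    [0, 0, 0],
    [0, 0, 0],
    [0, 0, 0],
    [0, 0, 0],
  ],
)

```text
time: 5.55
tool_pos: [490.0, 39.4, 251.0]
tcp_rot: [180.0, 0.1, 161.3]
ft_force: [1.3, -0.4, -0.0]
finger_gap: 58.1
grip_force: 0.0
```

>>> servo_tool(
  fingers=[0.0854, 0.0854, 0.0854, 0.0854, 0.0854, 0.0854],
  linear=[
    [0.01, 0.035, 0],
    [0.02, 0.075, 0],
    [0.035, 0.115, 0],
    [0.045, 0.15, 0],
    [0.056, 0.168, 0],
    [0.056, 0.168, 0],
  ],
  rotation=[
    [0, 0, 1],
    [0, 0, 1],
    [0, 0, 1],
    [0, 0, 1],
    [0, 0, 1],
    [0, 0, 1],
  ],
)

```text
time: 6.15
tool_pos: [490.7, 217.4, 250.6]
tcp_rot: [179.9, 0.0, 160.5]
ft_force: [-0.6, -1.4, -0.2]
finger_gap: 85.2
grip_force: 0.0
```

```bash
python3 - <<'E'
from h import *
go(([*F,250],160.3)); w=snap('wrist','w2');t=snap('top','t2')['frame'];d=snap('side','s2')['frame']
c=lambda i,x,y,w,h: cv2.resize(i[y:y+h,x:x+w],(300,300),interpolation=cv2.INTER_CUBIC)
wf=cv2.resize(w['frame'],(600,375))
cv2.imwrite('pics/c2.png',np.vstack([wf[:290],np.hstack([c(t,376,160,64,64),c(d,304,215,64,64)])])[:,:,::-1])
E
```

```text
at 6.15 [490.7 217.4 250.6] [1.7991e+02 3.0000e-02 1.6050e+02] F [-0.6 -1.4 -0.2] gap 85.2 0.0 [ 18.  -2.  95.   0.  87. -52.]
[ 0.0009 -0.0024  0.0006] [0.09 0.03 0.2 ]
```

View pics/c2.png

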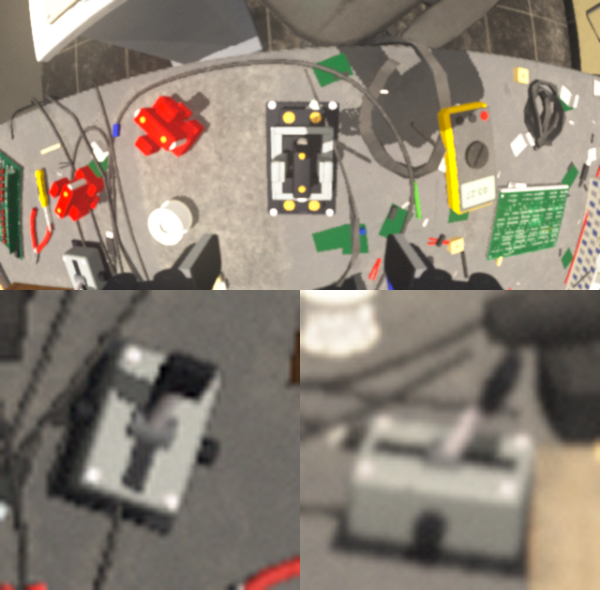

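View pics/w2.png

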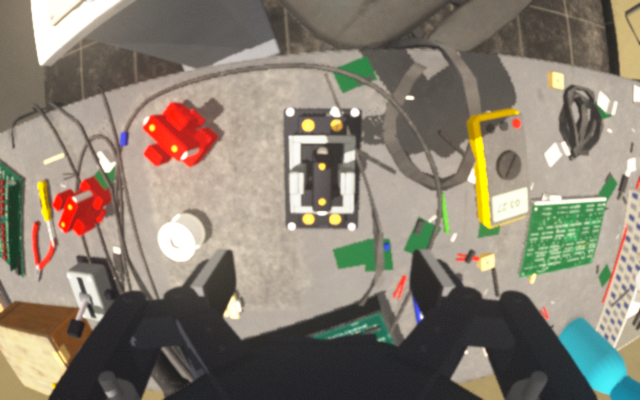

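The lever now leans to the far side (off). In the wrist view the base is square to the tool, with foot screws at (290,113), (357,112), (354,226) and (291,226), and the black carrier at (322,180). I'll refine the base position from these.

```bash
python3 - <<'E'
from h import *
S=load('w2'); f=S['frame']
hsv=cv2.cvtColor(f,cv2.COLOR_RGB2HSV)
def cents(mask):
    n,l,st,c=cv2.connectedComponentsWithStats(mask[90:240,280:365].astype(np.uint8)); return [(round(c[i][0]+280,1),round(c[i][1]+90,1),int(st[i][4])) for i in range(1,n) if st[i][4]>8]
print('w',cents((hsv[...,2]>225)&(hsv[...,1]<30))); br=cents((hsv[...,1]>120)&(hsv[...,0]>12)&(hsv[...,0]<30)&(hsv[...,2]>120)); print('b',br)
def rep(n,P):
    P=np.array(P);d=P[3]-P[0]+P[2]-P[1]
    print(n,P.mean(0).round(1),np.linalg.norm(P[3]-P[0]).round(1),np.linalg.norm(P[1]-P[0]).round(1),np.degrees(np.arctan2(d[1],d[0])).round(2))
rep('foot',[onz(S,*p,7,True) for p in [(290,113),(357,112),(354,226),(291,226)]])
rep('brass',[onz(S,*p,24,True) for p in [(307,125),(336,125),(335,219),(307,219)]])
rep('fuse caps 76?',[onz(S,*p,66,True) for p in [(322,152),(322,152),(322,195),(322,195)]])
cv2.imwrite('pics/c3.png',cv2.resize(f[95:240,265:380],None,fx=4,fy=4,interpolation=cv2.INTER_CUBIC)[:,:,::-1])
E
```

```text
w [(np.float64(289.6), np.float64(111.4), 60), (np.float64(334.7), np.float64(111.6), 81), (np.float64(354.5), np.float64(111.8), 57), (np.float64(301.3), np.float64(145.9), 484), (np.float64(349.0), np.float64(156.2), 80), (np.float64(296.9), np.float64(192.9), 489), (np.float64(345.7), np.float64(193.9), 484), (np.float64(321.5), np.float64(212.8), 26), (np.float64(291.3), np.float64(226.1), 50), (np.float64(351.2), np.float64(226.6), 47)]
b [(np.float64(307.9), np.float64(124.8), 83), (np.float64(336.1), np.float64(125.0), 121), (np.float64(321.7), np.float64(165.9), 50), (np.float64(321.6), np.float64(201.4), 49), (np.float64(308.1), np.float64(218.8), 85), (np.float64(334.8), np.float64(219.0), 91)]
foot [489.8 217.9   7. ] 140.9 78.8 -19.92
brass [488.6 216.1  24. ] 111.4 32.6 -19.8
fuse caps 76? [481.6 219.6  66. ] 44.6 0.0 -19.47
```

View pics/c3.png

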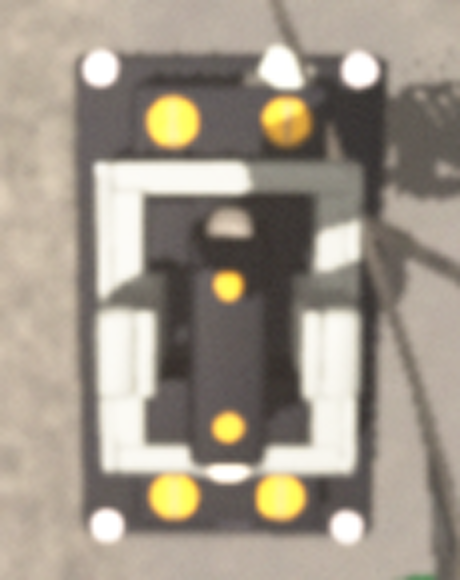

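```bash
python3 - <<'E'
from h import *
S=load('w2')
print([onz(S,*p,7,True).round(1) for p in [(289.6,111.4),(354.5,111.8),(351.2,226.6),(291.3,226.1)]], np.mean([onz(S,*p,7,True) for p in [(289.6,111.4),(354.5,111.8),(351.2,226.6),(291.3,226.1)]],0))
print('carrier screws',np.mean([onz(S,*p,76,True) for p in [(321.7,165.9),(321.6,201.4)]],0))
go(([488.8,216,100],160.2),([488.8,216,58],160.2))
E
```

```text
[array([408.8, 204.9,   7. ]), array([434.7, 276.6,   7. ]), array([569.3, 228. ,   7. ]), array([543.2, 156.3,   7. ])] [488.99227481 216.46297273   7.        ]
carrier screws [489.18643406 216.55500427  76.        ]
at 6.3 [491.3 214.2 250.5] [1.7999e+02 5.0000e-02 1.6032e+02] F [-0.2 -0.  -0.1] gap 85.8 0.0 [ 18.  -3.  96.  -0.  87. -52.]
[0.003  0.0008 0.1505] [0.01 0.05 0.12]
[0.0031 0.0008 0.1925] [0.01 0.05 0.12]
```

Carrier at (489.1, 216.3), with all measurements agreeing. I descend now.

>>> servo_tool(
  fingers=[0.0854, 0.0854, 0.0854, 0.0854, 0.0854, 0.0854],
  linear=[
    [0.003, 0.001, 0.03],
    [0.003, 0.001, 0.07],
    [0.003, 0.001, 0.11],
    [0.003, 0.001, 0.135],
    [0.003, 0.001, 0.145],
    [0.003, 0.001, 0.145],
  ],
  rotation=[
    [0, 0, 0.1],
    [0, 0, 0.1],
    [0, 0, 0.1],
    [0, 0, 0.1],
    [0, 0, 0.1],
    [0, 0, 0.1],
  ],
)

```text
time: 6.9
tool_pos: [487.9, 215.3, 104.1]
tcp_rot: [-179.9, -0.1, 160.1]
ft_force: [-0.8, -0.5, 1.2]
finger_gap: 85.4
grip_force: 0.0
```

```bash
python3 - <<'E'
from h import *
go(([489,216.3,58],160.2))
E
```

```text
at 6.9 [487.9 215.3 104.1] [-1.7990e+02 -1.1000e-01  1.6013e+02] F [-0.8 -0.5  1.2] gap 85.4 0.0 [ 18.   4. 104.  -0.  71. -52.]
[-0.0008  0.0014  0.0461] [-0.1  -0.11 -0.07]
```

>>> servo_tool(
  fingers=[0.0854, 0.0854, 0.0854, 0.0854, 0.0854],
  linear=[
    [-0.001, 0.001, 0.015],
    [-0.001, 0.001, 0.03],
    [-0.001, 0.001, 0.04],
    [-0.001, 0.001, 0.046],
    [-0.001, 0.001, 0.046],
  ],
  rotation=[
    [0, 0, 0],
    [0, 0, 0],
    [0, 0, 0],
    [0, 0, 0],
    [0, 0, 0],
  ],
)

```text
time: 7.4
tool_pos: [488.8, 217.0, 58.0]
tcp_rot: [-179.9, -0.1, 160.2]
ft_force: [0.4, 0.9, 0.8]
finger_gap: 85.4
grip_force: 0.0
```

>>> servo_tool(
  fingers=[0.07, 0.06, 0.05, 0.04, 0.04, 0.04, 0.04, 0.04],
  linear=[
    [0, 0, 0],
    [0, 0, 0],
    [0, 0, 0],
    [0, 0, 0],
    [0, 0, 0],
    [0, 0, 0],
    [0, 0, 0],
    [0, 0, 0],
  ],
  rotation=[
    [0, 0, 0],
    [0, 0, 0],
    [0, 0, 0],
    [0, 0, 0],
    [0, 0, 0],
    [0, 0, 0],
    [0, 0, 0],
    [0, 0, 0],
  ],
  force=27,
)

```text
time: 8.2
tool_pos: [490.7, 217.1, 61.5]
tcp_rot: [180.0, 0.1, 160.2]
ft_force: [-5.4, -3.7, 13.3]
finger_gap: 48.4
grip_force: 26.9
```

```bash
python3 - <<'E'
from h import *
go(([489,216.3,258],160.2))
E
```

```text
at 8.2 [490.7 217.1  61.5] [1.7997e+02 1.0000e-01 1.6021e+02] F [-5.4 -3.7 13.3] gap 48.4 26.871038675308228 [ 18.   8. 106.  -0.  66. -52.]
[ 0.0009 -0.0012 -0.1965] [0.03 0.1  0.01]
```

>>> servo_tool(
  fingers=[0.04, 0.04, 0.04, 0.04, 0.04, 0.04],
  linear=[
    [0, 0, -0.004],
    [0, 0, -0.008],
    [0, 0, -0.012],
    [0, 0, -0.016],
    [0, 0, -0.02],
    [0, 0, -0.024],
  ],
  rotation=[
    [0, 0, 0],
    [0, 0, 0],
    [0, 0, 0],
    [0, 0, 0],
    [0, 0, 0],
    [0, 0, 0],
  ],
)

```text
time: 8.8
tool_pos: [489.6, 217.2, 83.6]
tcp_rot: [-180.0, -0.0, 160.2]
ft_force: [-0.2, -0.4, -1.1]
finger_gap: 48.0
grip_force: 29.2
```

```bash
python3 - <<'E'
from h import *
go(); d=snap('side','s3')['frame'];w=snap('wrist','w3')['frame']
cv2.imwrite('pics/c4.png',np.hstack([cv2.resize(d[140:240,240:360],(480,400),interpolation=cv2.INTER_CUBIC),cv2.resize(w[90:250,260:388],(320,400))])[:,:,::-1])
E
```

```text
at 8.8 [489.6 217.2  83.6] [-1.8000e+02 -1.0000e-02  1.6021e+02] F [-0.2 -0.4 -1.1] gap 48.0 29.166246950626373 [ 18.   6. 105.   0.  69. -52.]
```

View pics/c4.png

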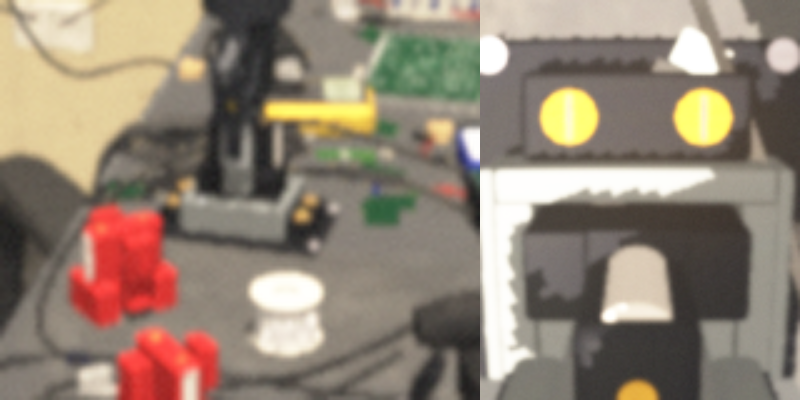

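The carrier is held between both fingers and has risen with no resistance. I lift it on upwards.

>>> servo_tool(
  fingers=[0.04, 0.04, 0.04, 0.04, 0.04, 0.04, 0.04, 0.04, 0.04, 0.04],
  linear=[
    [0, 0, -0.01],
    [0, 0, -0.025],
    [0, 0, -0.045],
    [0, 0, -0.07],
    [0, 0, -0.095],
    [0, 0, -0.12],
    [0, 0, -0.14],
    [0, 0, -0.15],
    [0, 0, -0.155],
    [0, 0, -0.155],
  ],
  rotation=[
    [0, 0, 0],
    [0, 0, 0],
    [0, 0, 0],
    [0, 0, 0],
    [0, 0, 0],
    [0, 0, 0],
    [0, 0, 0],
    [0, 0, 0],
    [0, 0, 0],
    [0, 0, 0],
  ],
)

```text
time: 9.9
tool_pos: [489.8, 217.3, 238.8]
tcp_rot: [180.0, 0.0, 160.2]
ft_force: [0.2, -0.4, -2.2]
finger_gap: 47.8
grip_force: 29.1
```

>>> servo_tool(
  fingers=[0.04, 0.04, 0.04, 0.04, 0.04],
  linear=[
    [0, 0, 0],
    [0, 0, 0],
    [0, 0, 0],
    [0, 0, 0],
    [0, 0, 0],
  ],
  rotation=[
    [0, 0, 0],
    [0, 0, 0],
    [0, 0, 0],
    [0, 0, 0],
    [0, 0, 0],
  ],
)

```text
time: 10.4
tool_pos: [489.6, 217.2, 238.0]
tcp_rot: [-180.0, -0.0, 160.2]
ft_force: [-0.2, -0.0, -2.2]
finger_gap: 48.3
grip_force: 29.1
```

```bash
python3 - <<'E'
from h import *
go(); d=snap('side','s4');w=snap('wrist','w4')['frame']
for z in (120,190,250): print(z,[((a-b)*4) for a,b in zip(proj(d,[489,216,z]),(240,90))])
cv2.imwrite('pics/c5.png',np.hstack([cv2.resize(d['frame'][90:240,240:360],(480,600),interpolation=cv2.INTER_CUBIC),cv2.resize(w[90:330,256:384],(320,600))])[:,:,::-1])
E
```

```text
at 10.4 [489.6 217.2 238. ] [-1.7998e+02 -2.0000e-02  1.6021e+02] F [-0.2 -0.  -2.2] gap 48.3 29.138250946998596 [ 18.  -2.  96.  -0.  86. -52.]
120 [np.float64(245.83854857258757), np.float64(291.4417326379569)]
190 [np.float64(246.84198898821887), np.float64(210.66532978298255)]
250 [np.float64(247.73448868892228), np.float64(138.81959360480556)]
```

View pics/c5.png

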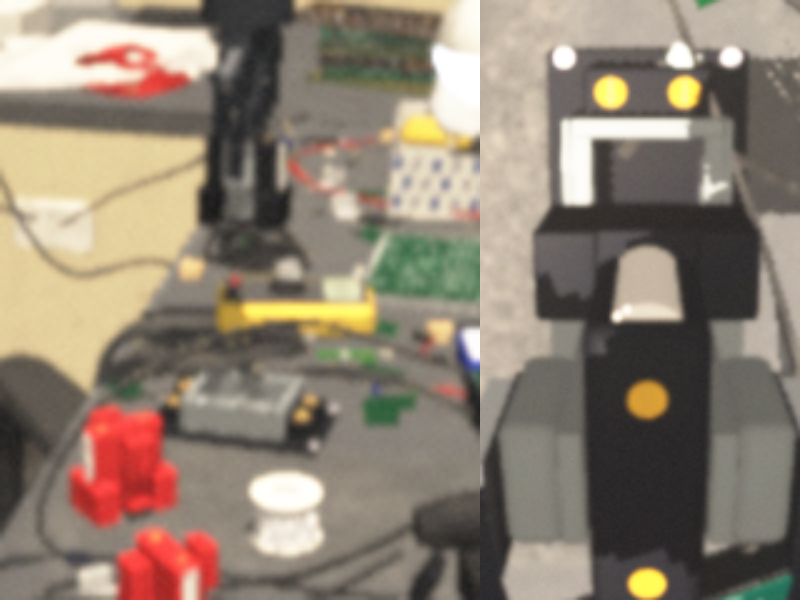

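The carrier hangs upright with its underside at crop row ~225, which is z ≈ 180 mm. It is out of the base, its weight shows as 2.2 N, and the lever is off, so I hand in.

```bash
python3 -c "
from h import *
print(r.hand_in())"
```

```text
the job is handed in; nothing more can be done
None
```

I swung the isolator lever fully off, then drew the fuse carrier and handed the job in with it held upright by both pinched catches, its underside about 18 cm above the desk; the hand-in returned no verdict.

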